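# Push-latch check on the walnut player

### The job

Do the latch check on the walnut player cabinet: press down the black hatch cover at its orange dot and let go, so that it springs open by itself, then press it down again until it latches and let go, so that it stays shut. Once it is latched, press the green button all the way in to sign the unit off. Use light fingertip presses only: grasp, lift and pry nothing, keep off the red button, and leave everything else where it stands.

Things in the scene. Friction and masses are not known exactly. Their poses are not given: they have to be found in the camera images.
- cabinet: walnut cabinet, fixed, 260 (x) x 320 (y) x 100 mm tall, flat wooden deck; origin at the centre of its underside, front (-x) roughly to the robot. Hatch in its left (+y) half: black cover 108 x 108 x 8 mm, top 104 mm above the table when latched, centre line at y = +70. Hinge axis along y at x = +50, z = 100 mm; the free edge, towards the robot (x = -60 shut), rises as it opens
- cover_press (a point): orange dot on top of the cover, the place to press: mid-width, 85 mm from the hinge axis, 25 mm from the free edge. It moves with the cover: latched it is at (-35, 70, 104) mm in the cabinet's frame; open, about 43 mm higher and 14 mm nearer the hinge. A push straight down where the dot lies when shut works for both presses: the open cover reaches over that place too
- cover (a joint): cover angle, rad: 0 latched, about 0.5 sprung open (in 1 s), -0.097 pressed in to its stop (dot 8 mm below latched). Push-push latch: latched, a press of 5 to 10 N at the dot takes it to the stop and frees it, and it swings up as the finger withdraws; open, a steady press down to the stop (8 to 15 N) catches it, and it rests at 0 when let go. A press under 6 mm below latched may not switch it
- pass_button_top (a point): centre of the top of the green push button, 36 mm wide, 67 mm above the table, upright; it stands on a fixed grey box 80 x 80 x 45 mm with a black collar 52 mm wide, whose top is 10 mm below the button's top. The green and red boxes may be either way round
- pass_button (a joint): travel of the green button in m: 0 out, 0.006 fully in (about 5 N); it springs back
- reject_button_top (a point): centre of the top of the red push button on a like box; not to be pressed
- reject_button (a joint): travel of the red button in m: 0 out, 0.006 fully in
- puck: brass record weight standing on the deck of the cabinet, 60 mm wide foot, 36 mm tall with a 24 mm neck; origin at the centre of its underside
- dial: black knob cap standing on the deck of the cabinet, 38 mm wide, 20 mm tall; origin at the centre of its underside
- screwdriver: screwdriver lying behind the cabinet, about 200 mm long; origin on its underside
- screw_jar: small jar with a red cap behind the cabinet, 60 mm wide, 75 mm tall; origin at the centre of its underside
- parts_bin: small blue open bin, 110 x 90 x 55 mm, left of the cabinet; origin at the centre of its underside
- mug: white mug, 76 mm wide, 90 mm tall, left of the cabinet; origin at the centre of its underside
- drive_ring: flat aluminium ring, 68 mm wide, 12 mm tall, on the table to the right; origin at the centre of its underside

How it is judged:
On the way, in this order (a step that is already met when the one before it is completed fails the run):
1. the cover has sprung open and the fingers are off the cabinet (value of joint cover above 0.4 rad and contact force between the fingers and cabinet below 0.2 N), for 0.2 s.
2. the cover is latched shut again, with the fingers off it (value of joint cover between -0.03 and 0.03 rad and contact force between the fingers and cabinet below 0.2 N), for 0.3 s.
3. the green button is pressed in (value of joint pass_button above 0.0045 m), for 0.03 s.
At the end, for the whole second after the job is handed in: the cover is latched (joint within 0.03 rad of 0), both buttons are out (within 1.5 mm), and every loose thing is at rest within 20 mm of where it began (value of joint cover between -0.03 and 0.03 rad and value of joint each of pass_button, reject_button below 0.0015 m and distance of each of puck, dial, screwdriver, screw_jar, parts_bin, mug, drive_ring from where it was at the start of the episode below 0.02 m and linear speed of each of puck, dial, screwdriver, screw_jar, parts_bin, mug, drive_ring below 0.03 m/s); the robot touches nothing.
It fails at once if the red button is pressed (value of joint reject_button above 0.002 m).
It fails at once if the green button is pressed while the cover is open (value of joint pass_button above 0.0025 m and value of joint cover above 0.05 rad).
It fails at once if the cover is pried or lifted beyond where its spring brings it (0.75 rad) (value of joint cover above 0.75 rad).
It fails at once if the cabinet is pressed with more than 90 N (slammed) (contact force between the fingers and cabinet above 90 N).
It fails at once if a loose thing is lifted, carried or pushed more than 20 mm (distance of any of puck, dial, screwdriver, screw_jar, parts_bin, mug, drive_ring from where it was at the start of the episode above 0.02 m).
It also fails if it takes over 58 s, if anything falls off the work surface, if the arm or the gripper's body presses on something with over 40 N, if the wrist force passes 120 N, or if a joint passes its speed limit or range.

### The arm

A 6-joint arm with a two-finger parallel gripper is mounted at the origin on the work surface. World frame = base frame: x ahead of the robot, y to its left, z up, the work surface at z = 0. Lengths are in m, angles in rad, forces in N, time in s.
With the tool pointing down it reaches from about 0.35 to 0.85 m from the base axis. Payload 8.1 kg.
Tool frame: the origin (TCP) lies midway between the tips of the shut fingers; the grasp point (between the pads) lies 19 mm behind it (robot.grip_point_offset is the distance from the TCP to the grasp point, in m); z points along the fingers, y is the line along which they close (so a half turn about z gives the same grasp; the last joint's range is limited). The gripper opens to 93 mm and grips with 3 to 60 N. Pads are 15 mm wide; open, the fingers measure 128 mm over their backs; the gripper's body (75 mm by 188 mm) begins 65 mm behind the grasp point.
Start: joints at [1.163, 0.13, 1.488, -0, 1.523, -0.085], TCP at [0.19, 0.569, 0.196] pointing down, gripper open.
Joint ranges: [-2.96, 2.96], [-0.89, 2.26], [0.02, 2.5], [-1.34, 4.48], [0, 2.73], [-2.66, 2.66]. Speed limits (rad/s): [2.39, 2.39, 2.79, 3.14, 3.14, 3.14].

### API

Orientations are given as a rotation vector (axis times angle).
In Python, from plant import robot, read_camera, job gives the robot as it stands.
- The arm moves only by the shell command python3 -m inch 'ROWS' [FORCE]. ROWS is JSON, one flat list of numbers, 5 for each row, row after row: the shift along the world's x, y, z in mm, then the turn about the world's z in degrees, then the opening in per cent of the stroke, from 0 (shut) to 100 (fully open). In form: [dx, dy, dz, yaw, hand, dx, dy, dz, yaw, hand, ...]. A call has 1 to 10 rows; each row is the pose to reach, as a shift and turn from the pose commanded when the call began; what a row does not reach only later rows make up. A row lasts 1/12 s, in which the tool goes at most 41.7 mm and 7.16 degrees, less where a joint would pass 70% of its speed; a pose out of reach is approached as far as the arm can. A call with a gripper value outside its range is refused whole. The fingers move at their own pace and stop on an object; FORCE is the grip in N (left out, the last holds). Time passes only in rows, so rows that repeat a pose let the fingers close. It gives the time, the measured TCP pose, the force, the opening and the grip force at its end, in the units of the state.
- robot.read_state(): the state, without advancing time (a new reading comes with each control period).
- read_camera(name): name is "scene" or "top" or "wrist"; returns a dict with "image" (420x560x3 uint8, blue, green, red), "K" (3x3 intrinsics, pixels), "extrinsics" (4x4, takes a point from world to camera coordinates); the wrist camera has in their place "mount" (4x4, takes a point from camera to tool coordinates, whose origin is the TCP and whose axes are the flange's). Camera axes: x right, y down, z forward; pixel columns grow to the right and rows downward; lengths in m; the calibration is good to about 2 mm. A picture is of the moment at which its call begins: read the wrist's pose just before it. There is no depth.
- job.close_job(): hands the job in; it is judged then, once.
The state is a dict: "t": time; "q": joint angles; "dq": joint speeds; "joint_torque": joint torques, N m; "tool_pos": TCP position; "orientation": TCP orientation; "force": force on the tool from outside, world axes, zero at the start; "wrist_torque": the same for the moment, N m; "opening": finger opening in m; "gripper_force": force on a finger pad.
Only numpy, scipy, OpenCV 4.12 (cv2) and the standard library are available. Lean on these libraries where they do the work, as an engineer would, in place of code of your own. Each camera call takes 0.05 s, during which the arm holds its last target. There are 200 camera calls.

## Working session

There is one attempt and no reset: what is moved stays moved. The work goes in short steps, Python scripts to look and compute and a shell command to move; the robot and the scene stay as the last step left them, time stands still between calls to the robot, and variables do not carry over. Pictures are saved under pics/ and viewed, at most 10 in all, crops included, and the job is handed in when it is done.

```bash
mkdir -p pics; ls
python3 - <<'E'
from plant import robot, read_camera
import cv2
s=robot.read_state();print(s['t'],s['tool_pos'],s['orientation'],s['opening'],s['force'])
for n in('top','scene'):
    r=read_camera(n);cv2.imwrite(f'pics/{n}0.png',r['image']);print(n,r['K'].tolist(),r['extrinsics'].round(3).tolist())
E
```

```text
pics
0.0 [0.19005158 0.56845616 0.19538541] [-5.04733910e-01 -3.10032219e+00  2.80632993e-03] 0.09308642489854219 [0.21332084 0.05060798 0.03646526]
top [[380.0241507985, 0.0, 282.1614228719401], [0.0, 380.0241507985, 214.62559499647378], [0.0, 0.0, 1.0]] [[0.011, -1.0, -0.001, 0.084], [-0.999, -0.011, -0.04, 0.584], [0.04, 0.001, -0.999, 1.201], [0.0, 0.0, 0.0, 1.0]]
scene [[425.8344692160199, 0.0, 281.49027750499323], [0.0, 425.8344692160199, 212.2784719014896], [0.0, 0.0, 1.0]] [[-0.701, 0.713, 0.003, 0.363], [0.615, 0.607, -0.503, -0.388], [-0.36, -0.351, -0.864, 1.304], [0.0, 0.0, 0.0, 1.0]]
```

View pics/top0.png

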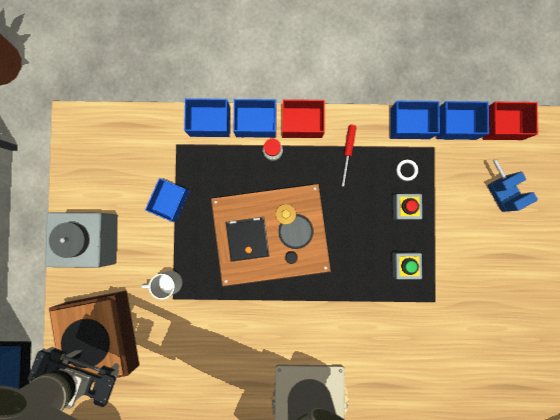

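View pics/scene0.png

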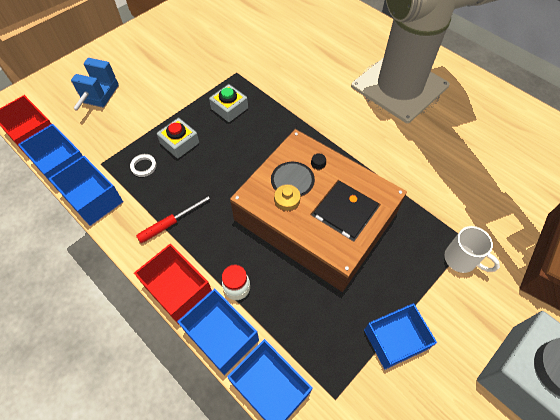

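The top view shows the orange dot at about (249,250), the green button at (411,267) and the red one at (411,206). In the scene view they are at about (353,199), (228,95) and (176,130).

```bash
cat > h.py <<'E'
import numpy as np, cv2
from plant import robot, read_camera
def blob(im,lo,hi,near,r=18):
    hsv=cv2.cvtColor(im,cv2.COLOR_BGR2HSV); m=cv2.inRange(hsv,np.array(lo),np.array(hi))
    k=np.zeros_like(m); cv2.circle(k,near,r,255,-1); m&=k
    n,_,st,c=cv2.connectedComponentsWithStats(m); i=1+np.argmax(st[1:,4]); return c[i],st[i]
def ray(r,p):
    E=r['extrinsics'];d=E[:3,:3].T@np.linalg.solve(r['K'],[p[0],p[1],1]);return -E[:3,:3].T@E[:3,3],d
def plane(r,p,z):
    o,d=ray(r,p);return o+d*(z-o[2])/d[2]
def tri(a,b):
    (o1,d1),(o2,d2)=a,b;t=np.linalg.lstsq(np.c_[d1,-d2],o2-o1,rcond=None)[0]
    p,q=o1+t[0]*d1,o2+t[1]*d2;return (p+q)/2,np.linalg.norm(p-q)
E
python3 - <<'E'
from h import *
R={n:read_camera(n) for n in('top','scene')}
for nm,lo,hi,z,pt,ps,r in (('dot',(8,170,170),(20,255,255),.104,(249,250),(353,199),7),('green',(45,100,60),(80,255,255),.067,(411,267),(228,95),16),('red',(0,150,80),(6,255,255),.067,(411,206),(176,130),16)):
    a,sa=blob(R['top']['image'],lo,hi,pt,r);b,sb=blob(R['scene']['image'],lo,hi,ps,r)
    print(nm,a,sa,b,sb);print(plane(R['top'],a,z),plane(R['scene'],b,z),tri(ray(R['top'],a),ray(R['scene'],b)))
# cabinet corners screws, yaw
for p in((216,199),(316,187),(326,268),(226,281)):print(plane(R['top'],p,.1))
from scipy.spatial.transform import Rotation as Ro
print(Ro.from_rotvec(robot.read_state()['orientation']).as_matrix().round(3))
E
```

```text
dot [248.06451613 249.41935484] [245 247   7   6  31] [352.71111111 198.13333333] [349 195   8   7  45]
[0.47626929 0.18903504 0.104     ] [0.47721425 0.18886782 0.104     ] (array([0.47641965, 0.18884327, 0.10302313]), np.float64(0.0006856959966428146))
green [410.95275591 266.48031496] [405 261  13  12 127] [227.00840336  92.87394958] [221  88  13  11 119]
[ 0.42837872 -0.30150408  0.067     ] [ 0.43428801 -0.29629369  0.067     ] (array([ 0.42750954, -0.30532974,  0.05611742]), np.float64(0.0004034843509205743))
red [411.26666667 205.51666667] [405 200  13  12 120] [174.65116279 128.31007752] [168 123  14  12 129]
[ 0.61327568 -0.30287754  0.067     ] [ 0.61839579 -0.29797759  0.067     ] (array([ 0.61413785, -0.30654273,  0.0566674 ]), np.float64(0.00044949461656923424))
[0.62393859 0.28660159 0.1       ]
[ 0.66291535 -0.00937558  0.1       ]
[ 0.42415602 -0.04061409  0.1       ]
[0.3828313  0.25284497 0.1       ]
[[-0.948  0.317 -0.   ]
 [ 0.317  0.948 -0.001]
 [ 0.    -0.001 -1.   ]]
```

```bash
python3 -m inch '[24,-31,0,6,0, 48,-63,0,13,0, 72,-95,0,20,0, 96,-127,0,26,0, 120,-159,0,26,0, 144,-190,0,26,0, 168,-222,0,26,0, 192,-254,0,26,0, 216,-286,0,26,0, 240,-318,0,26,0]' 10; python3 -m inch '[23,-31,0,0,0, 46,-61,0,0,0, 46,-61,0,0,0, 46,-61,-20,0,0, 46,-61,-40,0,0, 46,-61,-60,0,0, 46,-61,-60,0,0]'
```

```text
t: 1.03
tool_pos: [0.431, 0.2493, 0.1965]
orientation: [-0.206, 3.135, 0.0]
force: [1.0, 0.2, 0.8]
opening: 0.0308
gripper_force: 0.0
t: 1.62
tool_pos: [0.4733, 0.1894, 0.1318]
orientation: [0.205, -3.128, 0.002]
force: [-0.2, -0.1, -0.9]
opening: 0.0004
gripper_force: 0.0
```

```bash
python3 -m inch '[3,0,-8,0,0, 3,0,-16,0,0, 3,0,-16,0,0, 3,0,-16,0,0]'
python3 - <<'E'
from h import *
r=read_camera('wrist');cv2.imwrite('pics/w1.png',r['image']);print(robot.read_state()['tool_pos'])
E
```

```text
t: 1.95
tool_pos: [0.4794, 0.1902, 0.1207]
orientation: [-0.206, 3.135, 0.0]
force: [-0.3, 0.5, -0.0]
opening: 0.0004
gripper_force: 0.0
[0.47967222 0.19029943 0.12113582]
```

View pics/w1.png

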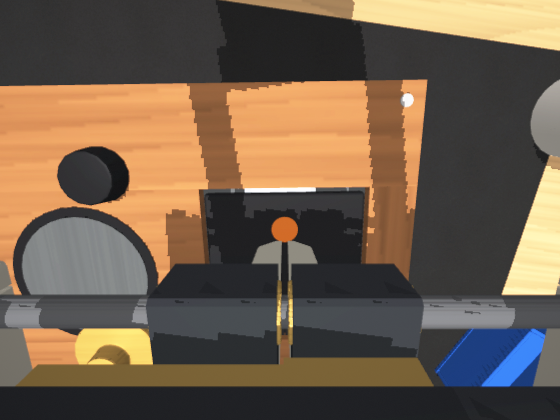

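The wrist view shows the dot at (285,229), just ahead of the shut fingertips and laterally centred; the puck and dial are clear of the hand.

Run:
```python
from h import *
from scipy.spatial.transform import Rotation as Ro
s=robot.read_state();r=read_camera('wrist')
c,st=blob(r['image'],(5,150,120),(20,255,255),(285,229),15)
T=np.eye(4);T[:3,:3]=Ro.from_rotvec(s['orientation']).as_matrix();T[:3,3]=s['tool_pos']
r['extrinsics']=np.linalg.inv(T@r['mount'])
print(c,st,s['tool_pos'],plane(r,c,.104))
```

```text
[284.26226415 228.50943396] [271 216  27  26 530] [0.47967222 0.19029943 0.12113582] [0.47624206 0.18855566 0.104     ]
```

```bash
python3 -m inch '[-3,-2,-6,0,0, -3,-2,-12,0,0, -3,-2,-16,0,0, -3,-2,-19,0,0, -3,-2,-22,0,0, -3,-2,-24,0,0, -3,-2,-24,0,0]'
```

```text
t: 2.63
tool_pos: [0.476, 0.1879, 0.0958]
orientation: [0.206, -3.134, 0.0]
force: [0.3, -0.3, 0.0]
opening: 0.0006
gripper_force: 0.0
```

Run:
```python
from h import *
r=read_camera('wrist');s=read_camera('scene');print(robot.read_state()['tool_pos'],robot.read_state()['force'])
cv2.imwrite('pics/c2.png',np.hstack([cv2.resize(r['image'],(400,300)),cv2.resize(s['image'][110:310,240:440],(300,300))]))
```

```text
[0.47630751 0.18802081 0.09639533] [ 0.43369537 -0.16840377  0.65062226]
```

View pics/c2.png

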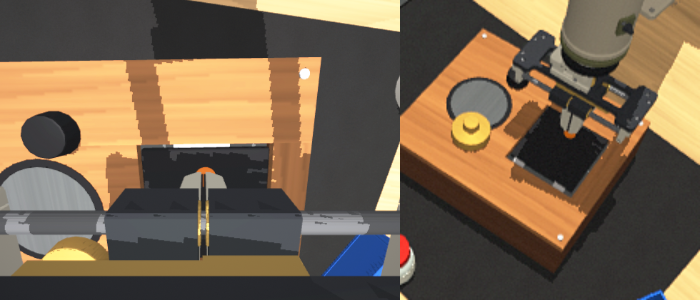

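The wrist panel shows the fingertips reaching onto the dot; the scene panel shows the cover still flat. The wrist force reads almost nothing, so I go on down in small steps and watch it.

```bash
for i in 1 2; do python3 -m inch '[0,0,-1,0,0, 0,0,-2,0,0, 0,0,-2,0,0]'|sed -n '2p;4p'; done
```

```text
tool_pos: [0.4763, 0.188, 0.0944]
force: [-0.7, -0.0, -0.4]
tool_pos: [0.4762, 0.188, 0.0922]
force: [-0.6, -0.6, 0.5]
```

```bash
for i in 1 2; do python3 -m inch '[0,0,-1,0,0, 0,0,-2,0,0, 0,0,-2,0,0]'|sed -n '2p;4p'; done;python3 - <<'E'
from h import *
r=read_camera('wrist');s=read_camera('top');print(robot.read_state()['tool_pos'],robot.read_state()['force'],robot.read_state()['wrist_torque'])
cv2.imwrite('pics/c3.png',np.hstack([cv2.resize(r['image'],(500,375))[:,:450],cv2.resize(s['image'][180:300,200:312],(350,375))]))
E
```

```text
tool_pos: [0.4761, 0.188, 0.0902]
force: [-0.3, -0.1, -0.8]
tool_pos: [0.4762, 0.188, 0.0882]
force: [-0.1, -0.1, 0.4]
[0.47624074 0.1879876  0.08834081] [ 0.33246986  0.52002573 -0.20479769] [-0.0050797   0.05428817 -0.00835516]
```

View pics/c3.png

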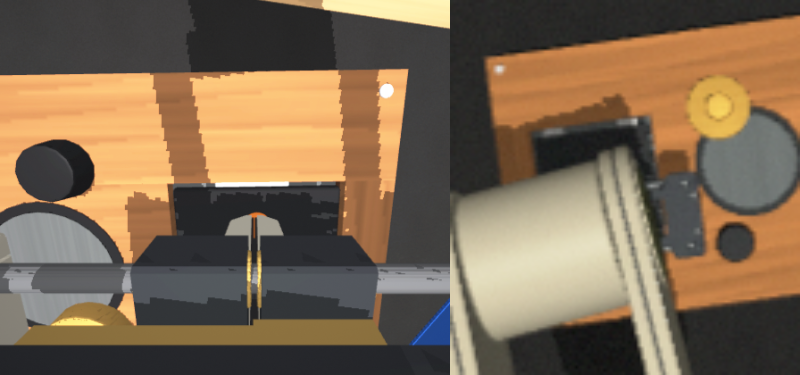

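Run:
```python
from h import *
from scipy.spatial.transform import Rotation as Ro
s=robot.read_state();r=read_camera('wrist');im=r['image']
c,st=blob(im,(5,150,120),(20,255,255),(285,238),20)
T=np.eye(4);T[:3,:3]=Ro.from_rotvec(s['orientation']).as_matrix();T[:3,3]=s['tool_pos']
X=np.linalg.inv(T@r['mount'])
def pj(p):
    q=r['K']@(X[:3,:3]@p+X[:3,3]);return (q[:2]/q[2]).round(1)
print(st,r['mount'].round(4).tolist(),s['q'])
a=np.radians(8);e=np.array([-np.cos(a),-np.sin(a),0])
for z in(.104,.100,.096,.088):
    d=np.array([.4763,.1887,z]);print(z,'dot',pj(d),'robot-side rim +5mm',pj(d+.005*e))
print('tcp',pj(s['tool_pos']))
cv2.imwrite('pics/c4.png',cv2.resize(im[150:330,180:390],(700,600),interpolation=cv2.INTER_NEAREST))
```

```text
[279 238  19  21  94] [[-0.0012, -0.967, -0.2549, 0.0702], [1.0, -0.0012, -0.0003, -0.0012], [-0.0001, -0.2549, 0.967, -0.1875], [0.0, 0.0, 0.0, 1.0]] [ 2.75819330e-01 -2.84736513e-02  1.85398520e+00 -3.90060667e-05
  1.31627976e+00 -1.42595507e+00]
0.104 dot [287.6 251.9] robot-side rim +5mm [287.6 243.9]
0.1 dot [287.6 249.4] robot-side rim +5mm [287.5 241.5]
0.096 dot [287.5 246.9] robot-side rim +5mm [287.4 239.2]
0.088 dot [287.4 242.3] robot-side rim +5mm [287.3 234.9]
tcp [286.3 242.3]
```

View pics/c4.png

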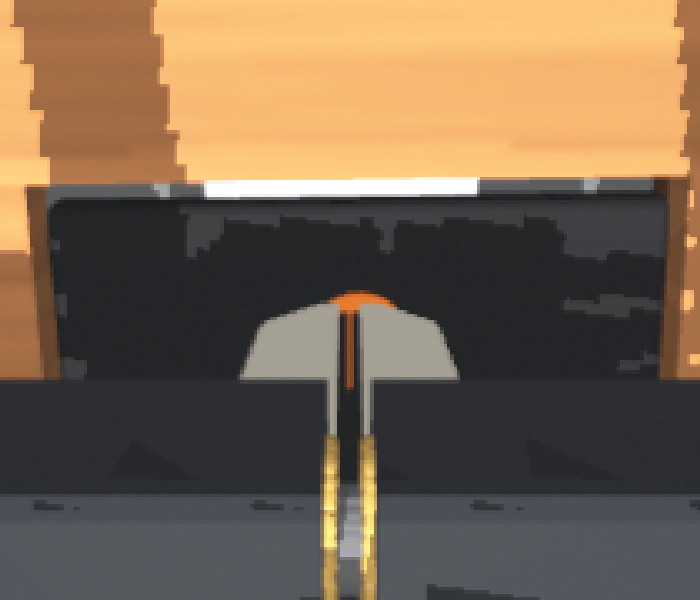

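The enlarged view shows the dot's rim still at row 238, which is where an undisplaced cover would put it. The finger ends are at row 241, so they look about 15 mm higher than the stated TCP. The cover hasn't been touched yet, so I keep going down by force.

```bash
for i in 1 2; do python3 -m inch '[0,0,-1,0,0, 0,0,-2,0,0, 0,0,-2,0,0]'|sed -n '2p;4p'; done
```

```text
tool_pos: [0.4762, 0.188, 0.0862]
force: [0.6, -0.2, -0.7]
tool_pos: [0.4762, 0.188, 0.0842]
force: [-0.2, -0.7, 0.8]
```

```bash
for i in 1 ; do python3 -m inch '[0,0,-1,0,0, 0,0,-2,0,0, 0,0,-2,0,0]'|sed -n '2p;4p'; done
python3 - <<'E'
from h import *
r=read_camera('wrist');c,st=blob(r['image'],(5,150,120),(20,255,255),(285,245),25);print(st)
E
```

```text
tool_pos: [0.4763, 0.188, 0.0823]
force: [0.1, -0.4, 0.1]
[282 241   6  29  69]
```

```bash
for i in 1 ; do python3 -m inch '[0,0,-1,0,0, 0,0,-2,0,0, 0,0,-2,0,0]'|sed -n '2p;4p'; done
python3 - <<'E'
from h import *
r=read_camera('wrist');c,st=blob(r['image'],(5,150,120),(20,255,255),(285,245),25);print(st)
E
```

```text
tool_pos: [0.4763, 0.188, 0.0805]
force: [-1.7, 0.2, 3.3]
[282 241   6  29  69]
```

Contact is at a reported z of about 0.081, so the tips are really about 22 mm above the stated TCP. I press on from here.

```bash
for i in 1 2 ; do python3 -m inch '[0,0,-1,0,0, 0,0,-2,0,0, 0,0,-3,0,0, 0,0,-3,0,0]'|sed -n '2p;4p'; done
```

```text
tool_pos: [0.4763, 0.188, 0.0773]
force: [-1.4, -0.1, 2.3]
tool_pos: [0.4764, 0.188, 0.0744]
force: [-2.5, -0.2, 3.6]
```

```bash
for i in 1 2 ; do python3 -m inch '[0,0,-1,0,0, 0,0,-1.5,0,0, 0,0,-1.5,0,0]'|sed -n '2p;4p'; done
```

```text
tool_pos: [0.4765, 0.1881, 0.0742]
force: [-7.8, -1.3, 14.8]
tool_pos: [0.4766, 0.1881, 0.0739]
force: [-12.4, -3.5, 25.3]
```

The force climbs sharply at 0.074, so the cover is at its stop. I withdraw.

```bash
python3 -m inch '[0,0,-0,0,0, 0,0,10,0,0, 0,0,25,0,0, 0,0,50,0,0, 0,0,80,0,0, 0,0,105,0,0, 0,0,105,0,0, 0,0,105,0,0, 0,0,105,0,0, 0,0,105,0,0]'|sed -n '1,4p'; python3 -m inch '[0,0,0,0,0, 0,0,0,0,0, 0,0,0,0,0, 0,0,0,0,0, 0,0,0,0,0, 0,0,0,0,0, 0,0,0,0,0, 0,0,0,0,0]'|sed -n '1,4p'
python3 - <<'E'
from h import *
r=read_camera('wrist');s=read_camera('scene')
cv2.imwrite('pics/c5.png',np.hstack([cv2.resize(r['image'],(400,300)),cv2.resize(s['image'][110:310,240:440],(300,300))]))
E
```

```text
t: 6.98
tool_pos: [0.4754, 0.1877, 0.1747]
orientation: [0.205, -3.132, 0.001]
force: [-0.4, 0.6, 0.3]
t: 7.65
tool_pos: [0.4763, 0.1881, 0.1765]
orientation: [-0.206, 3.135, 0.0]
force: [-0.3, -0.8, 0.1]
```

View pics/c5.png

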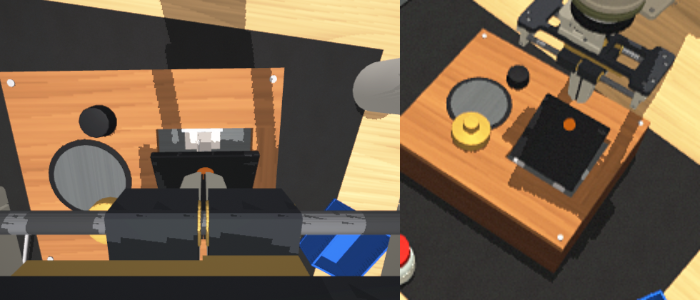

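The cover has sprung open, with the free edge up and the fingers clear. Next is the second press.

```bash
python3 -m inch '[0,0,0,0,0, 0,0,0,0,0, 0,0,0,0,0, 0,0,0,0,0, 0,0,-15,0,0, 0,0,-25,0,0, 0,0,-35,0,0, 0,0,-43,0,0, 0,0,-51,0,0, 0,0,-59,0,0]'|sed -n '1,4p'; python3 -m inch '[0,0,-8,0,0, 0,0,-16,0,0, 0,0,-24,0,0, 0,0,-30,0,0, 0,0,-36,0,0, 0,0,-39,0,0, 0,0,-41,0,0, 0,0,-41,0,0]'|sed -n '1,4p'
```

```text
t: 8.58
tool_pos: [0.4764, 0.1881, 0.1169]
orientation: [-0.206, 3.135, 0.0]
force: [-1.8, -0.1, 3.4]
t: 9.25
tool_pos: [0.4763, 0.1881, 0.076]
orientation: [-0.206, 3.135, 0.0]
force: [-0.5, -0.9, 3.5]
```

```bash
python3 -m inch '[0,0,-1,0,0, 0,0,-2,0,0, 0,0,-3,0,0, 0,0,-3,0,0, 0,0,-3,0,0]'|sed -n '2p;4p';python3 -m inch '[0,0,-1,0,0, 0,0,-1,0,0, 0,0,-1,0,0]'|sed -n '2p;4p'
```

```text
tool_pos: [0.4765, 0.1881, 0.0743]
force: [-3.9, -0.9, 9.8]
tool_pos: [0.4766, 0.1881, 0.0741]
force: [-8.1, -2.4, 16.9]
```

At the stop with 17 N, which is enough. I release, wait and look.

```bash
python3 -m inch '[0,0,0,0,0, 0,0,4,0,0, 0,0,10,0,0, 0,0,25,0,0, 0,0,60,0,0, 0,0,100,0,0, 0,0,105,0,0, 0,0,105,0,0, 0,0,105,0,0, 0,0,105,0,0]'|sed -n '1,4p'; python3 -m inch '[0,0,0,0,0, 0,0,0,0,0, 0,0,0,0,0, 0,0,0,0,0, 0,0,0,0,0]'|sed -n '1,4p'
python3 - <<'E'
from h import *
r=read_camera('wrist');s=read_camera('scene')
cv2.imwrite('pics/c6.png',np.hstack([cv2.resize(r['image'],(400,300)),cv2.resize(s['image'][110:310,240:440],(300,300))]))
print(blob(s['image'],(8,170,170),(20,255,255),(353,199),12))
E
```

```text
t: 10.75
tool_pos: [0.4754, 0.1877, 0.1756]
orientation: [0.205, -3.132, 0.001]
force: [-0.3, 0.8, -0.2]
t: 11.17
tool_pos: [0.4761, 0.188, 0.1771]
orientation: [0.206, -3.134, 0.0]
force: [-1.1, 0.2, -0.1]
(array([352.91891892, 198.54054054]), array([350, 196,   7,   6,  37], dtype=int32))
```

View pics/c6.png

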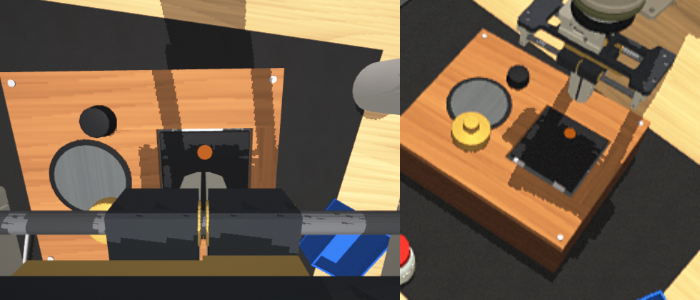

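The cover is latched: the dot is back at its first pixel, (353,198.5). Now over to the green button, which is well away from the red one.

```bash
python3 -m inch '[-3,-38,0,-7,0, -7,-76,0,-14,0, -10,-114,0,-21,0, -14,-152,0,-28,0, -18,-190,0,-35,0, -22,-228,0,-42,0, -26,-266,0,-42,0, -29,-304,0,-42,0, -33,-342,0,-42,0, -36,-380,0,-42,0]'|sed -n '1,4p'; python3 -m inch '[-4,-36,0,0,0, -7,-72,0,0,0, -10,-108,0,0,0, -10,-108,-30,0,0, -10,-108,-60,0,0, -10,-108,-60,0,0, -10,-108,-60,0,0]'|sed -n '1,4p'
python3 - <<'E'
from h import *
from scipy.spatial.transform import Rotation as Ro
s=robot.read_state();r=read_camera('wrist');im=r['image']
T=np.eye(4);T[:3,:3]=Ro.from_rotvec(s['orientation']).as_matrix();T[:3,3]=s['tool_pos']
r['extrinsics']=np.linalg.inv(T@r['mount'])
c,st=blob(im,(45,100,60),(80,255,255),(280,240),250);print(c,st,plane(r,c,.067),s['tool_pos'],s['q'])
cv2.imwrite('pics/w7.png',im)
E
```

```text
t: 12.1
tool_pos: [0.4398, -0.1939, 0.1778]
orientation: [0.931, 3.0, -0.0]
force: [1.5, 0.3, 1.1]
t: 12.68
tool_pos: [0.4289, -0.2989, 0.1159]
orientation: [-0.931, -2.996, -0.003]
force: [0.4, 0.2, 0.4]
[280.82002535 219.40621039] [ 259  197   45   46 1578] [ 0.42664559 -0.30156515  0.067     ] [ 0.42889459 -0.2988536   0.11589656] [-7.06726760e-01 -2.07723370e-02  1.79393746e+00  6.69540327e-05
  1.37300330e+00 -1.67521293e+00]
```

View pics/w7.png

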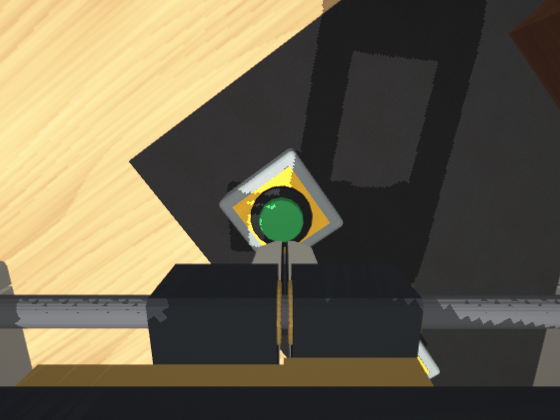

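The wrist view shows the green button at (281,219), straight under the fingers at (0.427, -0.302); this agrees with the top view. Contact should come at a reported z of about 0.045.

```bash
python3 -m inch '[-2,-3,-20,0,0, -2,-3,-40,0,0, -2,-3,-55,0,0, -2,-3,-65,0,0, -2,-3,-69,0,0, -2,-3,-71,0,0, -2,-3,-71,0,0]'|sed -n '2p;4p'; python3 -m inch '[0,0,-1,0,0, 0,0,-2,0,0, 0,0,-3,0,0, 0,0,-3,0,0]'|sed -n '2p;4p'
```

```text
tool_pos: [0.4291, -0.3033, 0.0476]
force: [0.6, 0.4, -0.3]
tool_pos: [0.4289, -0.3035, 0.0441]
force: [1.7, 0.1, 1.7]
```

```bash
for i in 1 2; do python3 -m inch '[0,0,-1,0,0, 0,0,-2,0,0, 0,0,-3,0,0, 0,0,-3,0,0]'|sed -n '2p;4p';done
```

```text
tool_pos: [0.4288, -0.3034, 0.0408]
force: [2.1, -1.0, 3.9]
tool_pos: [0.4289, -0.3035, 0.0389]
force: [-0.8, 0.7, 13.8]
```

Hard stop at 0.039 with 13.8 N, so the button is fully in. I withdraw and check before handing in.

```bash
python3 -m inch '[0,0,0,0,0, 0,0,10,0,0, 0,0,40,0,0, 0,0,80,0,0, 0,0,120,0,0, 0,0,150,0,0, 0,0,150,0,0, 0,0,150,0,0, 0,0,150,0,0, 0,0,150,0,0]'|sed -n '1,4p'
python3 - <<'E'
from h import *
s=read_camera('scene');print(blob(s['image'],(8,170,170),(20,255,255),(353,199),12))
d=np.abs(s['image'].astype(int)-cv2.imread('pics/scene0.png')).max(2)>60
for n,(x,y) in dict(puck=(287,197),dial=(318,161),jar=(235,283),bin=(400,335),mug=(468,250),ring=(143,165),driver=(172,220),red=(176,130)).items(): print(n,d[y-18:y+18,x-18:x+18].sum())
E
```

```text
t: 15.15
tool_pos: [0.4271, -0.302, 0.1851]
orientation: [-0.93, -2.997, -0.003]
force: [-0.7, 0.1, 1.1]
(array([352.71111111, 198.13333333]), array([349, 195,   8,   7,  45], dtype=int32))
puck 0
dial 2
jar 0
bin 0
mug 0
ring 0
driver 0
red 0
```

```bash
python3 -c "
from plant import job
print(job.close_job())"
```

```text
the job is handed in; nothing more can be done
None
```

I did the latch check and handed the job in at about 15 s: the cover sprang open, latched shut on the second press, and the green button was pressed to its stop; the final picture showed the dot at its starting pixel and the loose things and red button unmoved, but no verdict came back.

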